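Gear in the thread spindle on the bench winder

ROBOT

A 6-joint arm with a two-finger parallel gripper is mounted at the origin on the work surface; the furniture and walls round the work are solid. World frame = base frame: x ahead of the robot, y to its left, z up, the work surface at z = 0. Lengths are in m, angles in rad, forces in N, time in s.
With the tool pointing down it reaches from about 0.3 to 0.775 m from the base axis. Payload 14.6 kg.
Tool frame: the origin (TCP) lies at the very end of the fingers, on their centre line; the grasp point (between the pads) lies 19 mm behind it (robot.grip_point_offset is the distance from the TCP to the grasp point, in m); z points along the fingers, x is the direction in which the jaws open and shut, and the axes are right-handed (so a half turn about z gives the same grasp; the last joint's range is limited). The gripper opens to 94 mm and grips with 3 to 60 N. Pads are 16 mm wide; open, the fingers measure 119 mm over their backs; the gripper's body (75 mm by 177 mm) begins 78 mm behind the grasp point.
Start: joints at [1.225, 0.3, 1.521, -0, 1.321, -0.067], TCP at [0.151, 0.529, 0.205] pointing down, gripper open.
Joint ranges: [-3.03, 3.03], [-0.79, 2.21], [0.23, 2.52], [-1.04, 4.18], [0, 3.07], [-2.55, 2.55]. Speed limits (rad/s): [2.22, 2.22, 2.57, 3.14, 3.14, 3.14].

INTERFACE

Orientations are given as [roll, pitch, yaw] about the fixed x, y, z axes, in that order (R = Rz(yaw) Ry(pitch) Rx(roll)).
In Python, from rig import status, vision, robot, find_in gives the robot as it stands.
- The arm moves only by the tool apply_moves, never from a script. Its argument "commands" is a list of rows, each an object of numbers: "tx", "ty", "tz": the shift along the world's x, y, z in mm; "ax", "ay", "az": the turn, a rotation vector about the world's x, y, z in rad; "grip": the finger opening in mm, from 0 to 94. A call has 1 to 20 rows; each row shifts and turns the commanded pose from where the row before left it; what a row does not reach is not made up. A row lasts 1/10 s, in which the tool goes at most 50 mm and 8.59 degrees, less where a joint would pass 70% of its speed; a pose out of reach is approached as far as the arm can. A call is refused whole if a number of a shift passes 50 or a number of a turn 0.15, either way. A call with a gripper value outside its range is refused whole. The fingers move at their own pace and stop on an object; the grip force is fixed at half the most. Time passes only in rows, so rows that do not move let the fingers close. It gives the time, the measured TCP pose, the force and the opening at its end, in the units of the state.
- status.observe(): the state, without advancing time (a new reading comes with each control period).
- vision.read_camera(name): name is "side" or "top"; returns a dict with "pixels" (400x640x3 uint8, red, green, blue), "range_z" (400x640 float32, m along the optical axis (not along the pixel's ray), 0 where there is no reading), "fovy" (degrees; the focal length in pixels is half the picture's height over the tangent of half this angle, whatever the lens; pixels are square), "cx", "cy" (the principal point, pixels), "R" (3x3) and "t" (3): a world point X has camera coordinates R X + t. Camera axes: x right, y down, z forward; pixel columns grow to the right and rows downward; lengths in m; the calibration is good to about 2 mm. A picture is of the moment at which its call begins.
- robot.job_done(): hands the job in, once; it reports no verdict.
Trained networks look in a picture, given as the dict that the camera call returned (one of the last four; its "shot" number tells which), for a name from the list of things; names that differ only in an ending like _2 or _b are one class to them, and where a whole thing is asked for, a point or a joint stands for the part that bears it (a point fixed in the world has none). Each returns a list of dicts, best first, with "conf" (0 to 1); they miss things now and then, are a little off and sometimes report something else, mostly with a low value. They report only what shows in the picture. A call takes as long as a camera call. They do not tell look-alikes from the thing itself.
- find_in(picture, thing): "rect" ([left, top, width, height] as shares, 0 to 1, of the picture: columns of its width, rows of its height, round what is visible of it).
The state is a dict: "time_s": time; "qpos": joint angles; "joint_velocities": joint speeds; "effort": joint torques, N m; "position": TCP position; "tcp_rot": TCP orientation; "contact_force": force on the tool from outside, world axes, zero at the start; "torque": the same for the moment, N m; "gripper_width": finger opening in m.
Only numpy, scipy, OpenCV 4.12 (cv2) and the standard library are available. Lean on these libraries where they do the work, as an engineer would, in place of code of your own. Each camera call takes 0.05 s, during which the arm holds its last target.

TASK

The twin-spindle winder has been left in park. Push its black-knobbed gear lever out of the park slot (red dot), across the gate and fully home into the wind slot (green dot) on the same side as the spindle that carries the white thread spool, without entering any other slot or forcing the lever. Push with the fingertips or the outside of the fingers only: do not take the knob or rod between the fingers, and leave the spool, the tape roll and the small things round the winder where they are.

Things in the scene. Friction and masses are not known exactly. Their poses are not given: they have to be found in the camera images.
- winder: Fixed grey-blue bench winder, 262 mm square. Origin: centre of its underside, on the bench; x points from its operator side (gate) to its back (spindles), y to its left, z up. Front block: x -130 to 20 mm, 80 mm high, with a black bezel 118 mm square and 93 mm high round the gate. Rear block 65 mm high. A thread-guide post, 4 mm radius, stands at (115, 0) mm, 150 mm high with its eyelets.
- gate (a point): Centre of the gate, on top of its steel plate (104 mm square), at (-50, 0, 97) mm in the winder's frame, same axes. Slots, all 13 mm wide: a crossbar along y through this point (neutral); from it to +x the wind slots at y +23 and -23 mm (green dots at their ends) and the park slot at y 0 (red dot); from it to -x the let-off slots at y +23 and -23 (amber dots). The plate blocks the lever elsewhere.
- wind_left (a point): On the plate, where the rod stands when home in the left wind slot: (24, 23) mm from the gate's centre. This slot drives the left spindle.
- wind_right (a point): The same for the right wind slot: (24, -23) mm from the gate's centre. It drives the right spindle.
- spindle_left (a point): Top of the left spindle's platter (radius 38 mm), at (75, 78, 75) mm in the winder's frame; its pin ends 72 mm higher.
- spindle_right (a point): Top of the right spindle's platter, at (75, -78, 75) mm in the winder's frame; otherwise as the left one.
- gear_lever: Gear lever: steel rod 9 mm thick with a black ball knob, up through the gate. Origin: its pivot in the winder, (-50, 0, 25) mm in the winder's frame; z along the rod, knob centre 135 mm up it (160 mm above the bench when upright). No spring: friction holds it where it is left, about 3 N at the knob moves it, and it stops hard at the gate's edges. Over 60 N on it is forcing.
- knob (a point): Centre of the ball knob (32 mm diameter); z along the rod, away from the pivot. In the winder's axes it lies (L sin f, L sin s cos f, L cos s cos f) from the pivot, L = 135 mm, f = selector_fore, s = selector_side.
- selector_side (a joint): Sideways lean of the lever, rad: 0 in the middle rail, about +0.32 in the left (+y) rail, -0.32 in the right rail (knob about 42 mm to that side); the gate stops it at about 0.35.
- selector_fore (a joint): Fore-and-aft lean of the lever, rad: 0 in neutral, positive to the spindles (+x). Park and wind slots end at about 0.33 (knob about 44 mm from neutral), let-off slots at about -0.33. At the start it is in park, 0.28 to 0.32.
- thread_spool: White thread spool, 54 mm diameter, 62 mm tall, standing loose on the left or the right spindle's platter. Origin: centre of its underside.
- tape_roll: Tan roll of linen tape, 66 mm diameter, 19 mm high, lying on the other spindle's platter. Origin: centre of its underside.
- snips: Yellow thread snips, 32 x 105 x 8 mm, lying on the bench before the winder. Leave alone.
- red_bobbin: Small grey sewing bobbin wound with red thread, 21 mm diameter, 12 mm high, on the bench before the winder. Leave alone.
- tape_measure: Red round tape measure, 51 x 66 x 19 mm, on the bench to the right of the winder. Leave alone.
- beeswax: Yellow puck of beeswax, 38 mm diameter, 12 mm high, on the bench to the left of the winder. Leave alone.
Mind the look-alikes: they are no part of the job. Leave any orange look-alike of the thread_spool alone.

How it is judged:
By the outcome, as a careful person would: the job done as asked, in the order asked, and still so for the second after the job is handed in, with the robot touching nothing.
It also fails if it takes over 48 s, if anything falls off the work surface, if the arm or the gripper's body presses on something with over 40 N, if the wrist force passes 120 N, or if a joint passes its speed limit or range.

## Working session

There is one attempt and no reset: what is moved stays moved. The work goes in short steps, Python scripts to look and compute and a tool call to move; the robot and the scene stay as the last step left them, time stands still between calls to the robot, and variables do not carry over. Pictures are saved under pics/ and viewed, and the job is handed in when it is done.

Besides the shell and the picture viewer there is one more tool, called after "Emit:" as name([rows], argument=value, ...), one row to a line, values as JSON. apply_moves: Moves the arm, as the interface text tells. Its arguments: {"type":"object","properties":{"commands":{"type":"array"}},"required":["commands"]}

```bash
mkdir -p pics; ls; cat > h.py <<'E'
import numpy as np, cv2
from rig import status, vision, robot, find_in
def shot(n,name):
    p=vision.read_camera(n); cv2.imwrite(f'pics/{name}.png',p['pixels'][:,:,::-1]); return p
def unproj(p,u,v,z=None):
    f=p['pixels'].shape[0]/2/np.tan(np.radians(p['fovy'])/2)
    if z is None: z=p['range_z'][int(v),int(u)]
    c=np.array([(u-p['cx'])/f*z,(v-p['cy'])/f*z,z]); return p['R'].T@(c-p['t'])
def proj(p,X):
    f=p['pixels'].shape[0]/2/np.tan(np.radians(p['fovy'])/2)
    c=p['R']@np.array(X)+p['t']; return p['cx']+f*c[0]/c[2],p['cy']+f*c[1]/c[2]
E
python3 - <<'E'
from h import *
import pickle
for n in('top','side'):
    p=shot(n,n+'0'); pickle.dump(p,open(n+'0.pkl','wb'))
    print(n,p['fovy'],p['cx'],p['cy'],p['R'].round(3).tolist(),p['t'].round(3))
    for t in('winder','gear_lever','knob','thread_spool','tape_roll'):
        for d in find_in(p,t)[:3]:
            r=d['rect'];u=(r[0]+r[2]/2)*640;v=(r[1]+r[3]/2)*400
            print(t,round(d['conf'],2),(np.array(r)*[640,400,640,400]).round(1),unproj(p,u,v).round(3))
print(status.observe())
E
```

```text
pics
top 44.982058887808115 323.48033456047125 194.80156354723246 [[0.029, -0.999, 0.019], [-0.982, -0.032, -0.187], [0.187, -0.013, -0.982]] [0.014 0.583 1.299]
winder 0.74 [298.9 148.  100.  103.6] [ 0.551 -0.033  0.161]
winder 0.15 [415.8 196.8  17.4  19.6] [ 0.565 -0.261  0.016]
gear_lever 0.49 [343.3 190.9  11.3  19.1] [ 0.551 -0.033  0.155]
knob 0.48 [347.3 191.8   8.5  13.9] [ 0.554 -0.04   0.163]
knob 0.2 [413.8 193.4  19.4  21.9] [ 0.571 -0.258  0.016]
thread_spool 0.7 [373.4 159.5  18.8  21. ] [ 0.639 -0.123  0.138]
thread_spool 0.55 [410.6 143.2  18.2  22.6] [ 0.707 -0.239  0.06 ]
thread_spool 0.49 [298.1 149.   98.6  98.6] [ 0.555 -0.029  0.163]
tape_roll 0.65 [309.8 153.5  23.4  24.6] [0.657 0.04  0.089]
side 57.893408547952234 318.29415311482404 202.88198452895753 [[0.886, -0.464, 0.018], [-0.285, -0.575, -0.767], [0.366, 0.674, -0.642]] [-0.496  0.272  0.772]
winder 0.67 [322.6 201.2  14.4  30.4] [0.605 0.022 0.066]
winder 0.57 [268.6 189.3 130.2 109.2] [ 0.551 -0.092  0.093]
gear_lever 0.45 [317.2 200.7  17.4  28.6] [ 0.552 -0.048  0.148]
gear_lever 0.24 [268.1 186.6 
[... 381 characters left out ...]
  10.1] [0.597 0.182 0.009]
{'time_s': 0.6, 'qpos': array([ 1.22540244e+00,  2.99882029e-01,  1.52098290e+00,  6.92856488e-06,
        1.32068956e+00, -6.66070677e-02]), 'joint_velocities': array([-0.00080664,  0.00017387,  0.00048256, -0.00061441, -0.00043341,
       -0.00066176]), 'effort': array([-1.93035208e-03, -5.31478500e+01, -3.52825642e+01,  7.07942247e-02,
        2.11730349e-02,  2.24561421e-05]), 'position': array([0.15135925, 0.52876371, 0.20546268]), 'tcp_rot': array([-3.14158850e+00, -3.85302940e-05,  1.29200779e+00]), 'contact_force': array([-0.26575434,  0.68585201,  0.41338853]), 'torque': array([-0.00278006, -0.03683287, -0.01182114]), 'gripper_width': 0.09398719559982464}
```

```bash
python3 - <<'E'
import cv2
a=cv2.imread('pics/top0.png');b=cv2.imread('pics/side0.png')
cv2.imwrite('pics/topc.png',cv2.resize(a[110:270,240:460],None,fx=3.6,fy=3.6,interpolation=cv2.INTER_CUBIC))
cv2.imwrite('pics/sidec.png',cv2.resize(b[160:320,240:460],None,fx=3.6,fy=3.6,interpolation=cv2.INTER_CUBIC))
E
```

```text
(no output)
```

View pics/topc.png

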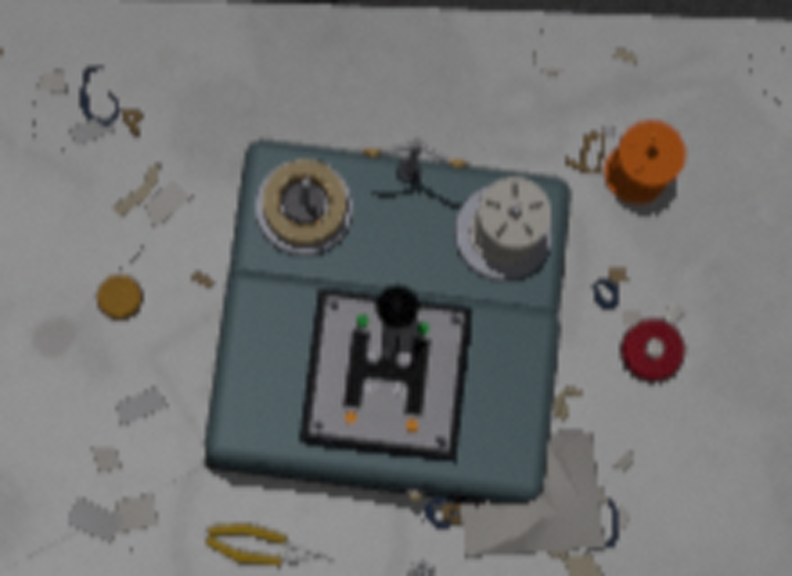

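View pics/sidec.png

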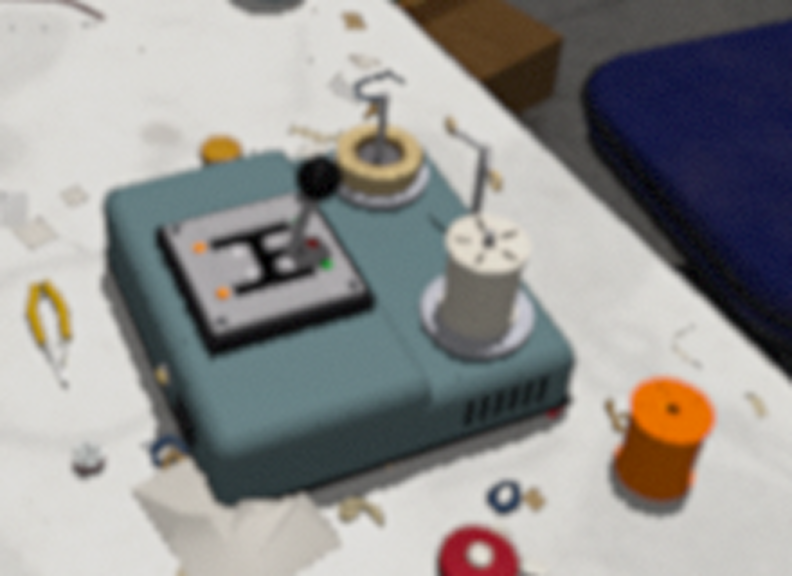

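View pics/top0.png

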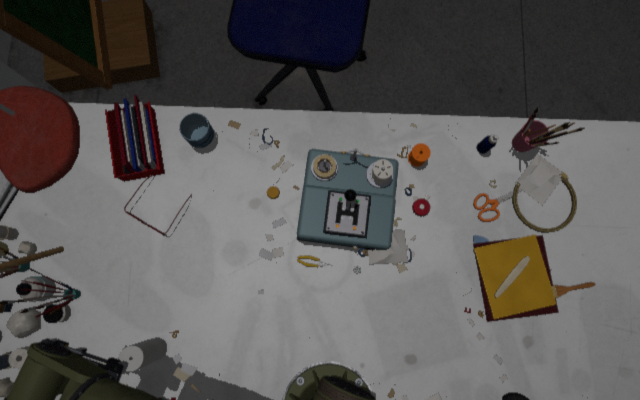

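View pics/side0.png

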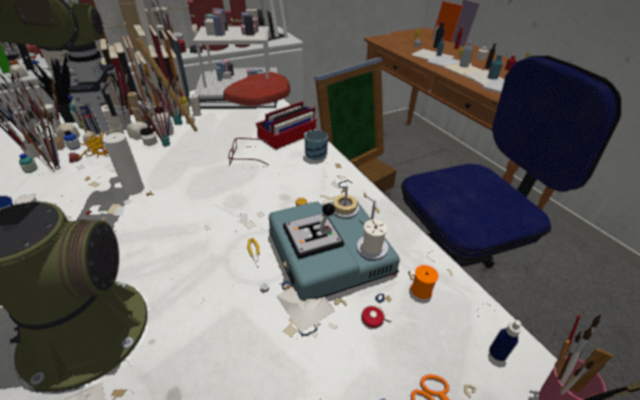

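White spool is on the right spindle (top crop (515,225), next to the green dot at (424,328)), so the target is the right wind slot (-y). The lever is in park with its knob at crop (398,307). The orange spool standing on the bench is the look-alike. Next I'll fit the winder pose and the knob.

```bash
cat >> h.py <<'E'
def cloud(p):
    H,W=p['range_z'].shape;f=H/2/np.tan(np.radians(p['fovy'])/2)
    v,u=np.mgrid[:H,:W];z=p['range_z']
    c=np.stack([(u-p['cx'])/f*z,(v-p['cy'])/f*z,z],-1)
    X=(c-p['t'])@p['R']; X[z==0]=np.nan; return X
from scipy.optimize import least_squares
def knobfit(p,c0,L=None):
    X=cloud(p); g=p['pixels'].max(-1)
    m=(np.linalg.norm(X-c0,axis=-1)<0.03)&(X[...,2]>0.13)
    P=X[m]
    r=least_squares(lambda c:np.linalg.norm(P-c,axis=1)-0.016,np.array(c0)-[0,0,0.01],loss='soft_l1',f_scale=0.002)
    return r.x,len(P),np.sqrt(np.mean(r.fun**2))
E
python3 - <<'E'
from h import *
import pickle
for n in('top','side'):
    p=pickle.load(open(n+'0.pkl','rb'));X=cloud(p)
    reg=(abs(X[...,0]-.56)<.2)&(abs(X[...,1]+.03)<.2)
    for lo,hi in((.04,.2),(.086,.105),(.0945,.105)):
        m=reg&(X[...,2]>lo)&(X[...,2]<hi)
        if hi<.15: m&=(abs(X[...,0]-.53)<.08)&(abs(X[...,1]+.03)<.09)
        P=X[m][:,:2].astype(np.float32)*1000
        print(n,lo,len(P),cv2.minAreaRect(P),np.median(X[m][:,2]))
    z=X[...,2]; print('bench z',np.nanmedian(z[(abs(X[...,0]-.4)<.1)&(abs(X[...,1])<.2)]))
    print(knobfit(p,[.575,-.04,.155]))
E
```

```text
top 0.04 8636 ((593.6793823242188, -64.12362670898438), (310.1714782714844, 312.5137023925781), 84.78277587890625) 0.0793787735878155
top 0.086 1512 ((522.6927490234375, -27.317642211914062), (177.60850524902344, 127.6597900390625), 84.95582580566406) 0.0962658726872481
top 0.0945 1059 ((525.957763671875, -32.41375732421875), (117.3729476928711, 117.27285766601562), 83.93865203857422) 0.09757338763009182
bench z 0.0020311811910739305
(array([ 0.56610185, -0.03566556,  0.15454515]), 118, np.float64(0.0017234485132077602))
side 0.04 8813 ((591.6589965820312, -65.89677429199219), (307.4941101074219, 313.6811828613281), 84.70429992675781) 0.08003049044079501
side 0.086 1511 ((524.2991333007812, -34.13847351074219), (120.37202453613281, 117.49634552001953), 84.43338775634766) 0.09677815074136532
side 0.0945 1102 ((523.3314208984375, -35.57563781738281), (113.65006256103516, 112.12644958496094), 84.59906768798828) 0.09737037879598359
bench z 0.001797258972699348
(array([ 0.56423492, -0.03654595,  0.15399215]), 156, np.float64(0.0015761524634146102))
```

Emit:
apply_moves([
  {"tx": 15,"ty": -19,"grip": 0},
  {"tx": 30,"ty": -38,"az": 0.02,"grip": 0},
  {"tx": 30,"ty": -38,"az": 0.02,"grip": 0},
  {"tx": 30,"ty": -38,"az": 0.02,"grip": 0},
  {"tx": 30,"ty": -38,"az": 0.02,"grip": 0},
  {"tx": 30,"ty": -38,"az": 0.02,"grip": 0},
  {"tx": 30,"ty": -38,"az": 0.02,"grip": 0},
  {"tx": 30,"ty": -38,"az": 0.02,"grip": 0},
  {"tx": 30,"ty": -38,"az": 0.02,"grip": 0},
  {"tx": 30,"ty": -38,"az": 0.02,"grip": 0},
  {"tx": 30,"ty": -38,"grip": 0},
  {"tx": 30,"ty": -38,"grip": 0},
  {"tx": 30,"ty": -38,"grip": 0},
  {"tx": 30,"ty": -38,"grip": 0},
  {"tx": 30,"ty": -38,"grip": 0},
  {"tx": 15,"ty": -19,"grip": 0},
  {"grip": 0},
  {"grip": 0},
  {"grip": 0},
  {"grip": 0},
])

```text
invalid input at $.commands[0]: expected keys tx, ty, tz, ax, ay, az, grip
```

Emit:
apply_moves([
  {"tx": 15,"ty": -19,"tz": 0,"ax": 0,"ay": 0,"az": 0,"grip": 0},
  {"tx": 30,"ty": -38,"tz": 0,"ax": 0,"ay": 0,"az": 0.02,"grip": 0},
  {"tx": 30,"ty": -38,"tz": 0,"ax": 0,"ay": 0,"az": 0.02,"grip": 0},
  {"tx": 30,"ty": -38,"tz": 0,"ax": 0,"ay": 0,"az": 0.02,"grip": 0},
  {"tx": 30,"ty": -38,"tz": 0,"ax": 0,"ay": 0,"az": 0.02,"grip": 0},
  {"tx": 30,"ty": -38,"tz": 0,"ax": 0,"ay": 0,"az": 0.02,"grip": 0},
  {"tx": 30,"ty": -38,"tz": 0,"ax": 0,"ay": 0,"az": 0.02,"grip": 0},
  {"tx": 30,"ty": -38,"tz": 0,"ax": 0,"ay": 0,"az": 0.02,"grip": 0},
  {"tx": 30,"ty": -38,"tz": 0,"ax": 0,"ay": 0,"az": 0.02,"grip": 0},
  {"tx": 30,"ty": -38,"tz": 0,"ax": 0,"ay": 0,"az": 0.02,"grip": 0},
  {"tx": 30,"ty": -38,"tz": 0,"ax": 0,"ay": 0,"az": 0,"grip": 0},
  {"tx": 30,"ty": -38,"tz": 0,"ax": 0,"ay": 0,"az": 0,"grip": 0},
  {"tx": 30,"ty": -38,"tz": 0,"ax": 0,"ay": 0,"az": 0,"grip": 0},
  {"tx": 30,"ty": -38,"tz": 0,"ax": 0,"ay": 0,"az": 0,"grip": 0},
  {"tx": 30,"ty": -38,"tz": 0,"ax": 0,"ay": 0,"az": 0,"grip": 0},
  {"tx": 15,"ty": -19,"tz": 0,"ax": 0,"ay": 0,"az": 0,"grip": 0},
  {"tx": 0,"ty": 0,"tz": 0,"ax": 0,"ay": 0,"az": 0,"grip": 0},
  {"tx": 0,"ty": 0,"tz": 0,"ax": 0,"ay": 0,"az": 0,"grip": 0},
  {"tx": 0,"ty": 0,"tz": 0,"ax": 0,"ay": 0,"az": 0,"grip": 0},
])

```text
time_s: 2.5
position: [0.6009, -0.0403, 0.2056]
tcp_rot: [3.142, -0.0, 1.473]
contact_force: [-0.4, 0.3, 0.5]
gripper_width: 0.0006
```

Emit:
apply_moves([
  {"tx": 0,"ty": 0,"tz": -15,"ax": 0,"ay": 0,"az": 0,"grip": 0},
  {"tx": 0,"ty": 0,"tz": -20,"ax": 0,"ay": 0,"az": 0,"grip": 0},
  {"tx": 0,"ty": 0,"tz": -15,"ax": 0,"ay": 0,"az": 0,"grip": 0},
  {"tx": 0,"ty": 0,"tz": -10,"ax": 0,"ay": 0,"az": 0,"grip": 0},
  {"tx": 0,"ty": 0,"tz": -5,"ax": 0,"ay": 0,"az": 0,"grip": 0},
  {"tx": 0,"ty": 0,"tz": 0,"ax": 0,"ay": 0,"az": 0,"grip": 0},
])

```text
time_s: 3.1
position: [0.6012, -0.0408, 0.1404]
tcp_rot: [-3.141, -0.0, 1.473]
contact_force: [-0.3, -0.5, -1.3]
gripper_width: 0.0005
```

```bash
python3 - <<'E'
from h import *
for n in('top','side'):
    p=shot(n,n+'1'); a=p['pixels'][:,:,::-1]; a=a[110:270,240:460] if n=='top' else a[160:320,240:460]
    cv2.imwrite(f'pics/{n}1c.png',cv2.resize(a,None,fx=3.6,fy=3.6,interpolation=cv2.INTER_CUBIC))
    print(proj(p,status.observe()['position']))
E
```

```text
(np.float64(351.8128200221456), np.float64(182.51838155434092))
(np.float64(342.36590677229276), np.float64(209.55095094310087))
```

View pics/side1c.png

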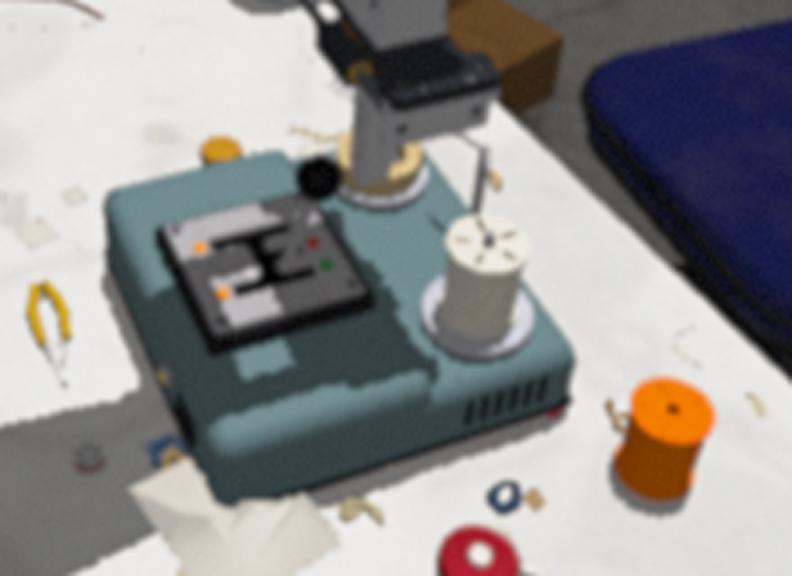

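View pics/top1c.png

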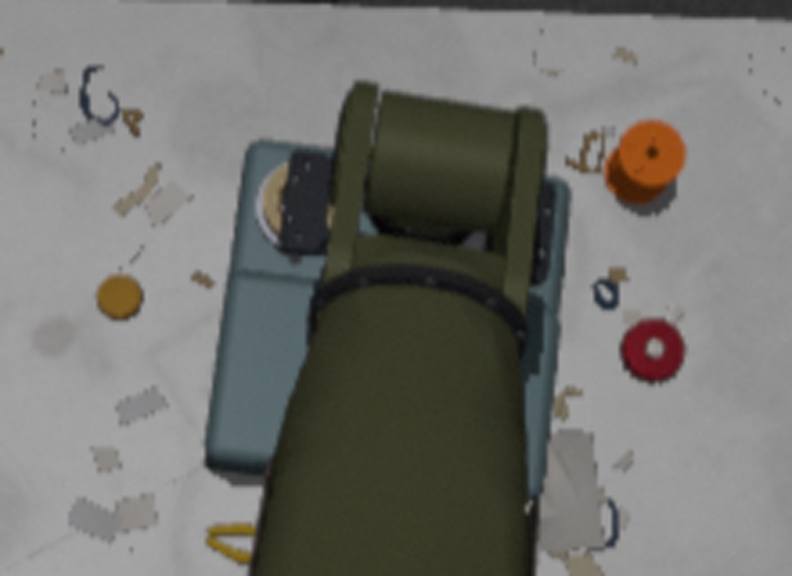

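Emit:
apply_moves([
  {"tx": -3,"ty": 0.3,"tz": 0,"ax": 0,"ay": 0,"az": 0,"grip": 0},
  {"tx": -4,"ty": 0.4,"tz": 0,"ax": 0,"ay": 0,"az": 0,"grip": 0},
  {"tx": -4,"ty": 0.4,"tz": 0,"ax": 0,"ay": 0,"az": 0,"grip": 0},
  {"tx": -4,"ty": 0.4,"tz": 0,"ax": 0,"ay": 0,"az": 0,"grip": 0},
  {"tx": -4,"ty": 0.4,"tz": 0,"ax": 0,"ay": 0,"az": 0,"grip": 0},
  {"tx": -4,"ty": 0.4,"tz": 0,"ax": 0,"ay": 0,"az": 0,"grip": 0},
])

```text
time_s: 3.8
position: [0.5785, -0.039, 0.141]
tcp_rot: [3.14, 0.0, 1.472]
contact_force: [3.4, -0.0, 3.0]
gripper_width: 0.0005
```

```bash
cat >> h.py <<'E'
G=np.array([.5245,-.0335]);YAW=-.096
def togate(X):
    d=np.array(X[:2])-G;c,s=np.cos(YAW),np.sin(YAW); return np.array([c*d[0]+s*d[1],-s*d[0]+c*d[1]])*1000
def knob(n='side',name=None):
    # dark pixels near where a knob can be
    p=shot(n,name or 'tmp'); X=cloud(p); z=X[...,2]
    d=(X[...,:2]-G); m=(p['pixels'].max(-1)<45)&(z>.125)&(z<.185)&(np.abs(d).max(-1)<.09)
    mm=cv2.connectedComponentsWithStats(m.astype(np.uint8))
    k=1+np.argmax(mm[2][1:,4]); P=X[mm[1]==k]
    r=least_squares(lambda c:np.linalg.norm(P-c,axis=1)-0.016,np.median(P,0)-[0,0,.01],loss='soft_l1',f_scale=0.002)
    g=togate(r.x); print('knob',r.x.round(4),'gate',g.round(1),'n',len(P),'rms',np.sqrt(np.mean(r.fun**2)).round(4)); 
    o=status.observe(); print('tcp gate',togate(o['position']).round(1),o['contact_force'].round(1))
    cv2.imwrite(f'pics/{name}.png',cv2.resize(p['pixels'][160:320,240:460,::-1],None,fx=3.6,fy=3.6,interpolation=cv2.INTER_CUBIC))
E
python3 -c "
from h import *
knob('side','s2')"
```

```text
knob [ 0.5546 -0.0354  0.1571] gate [30.2  0.9] n 103 rms 0.0012
tcp gate [53.7 -0.3] [4.1 0.3 2.2]
```

View pics/s2.png

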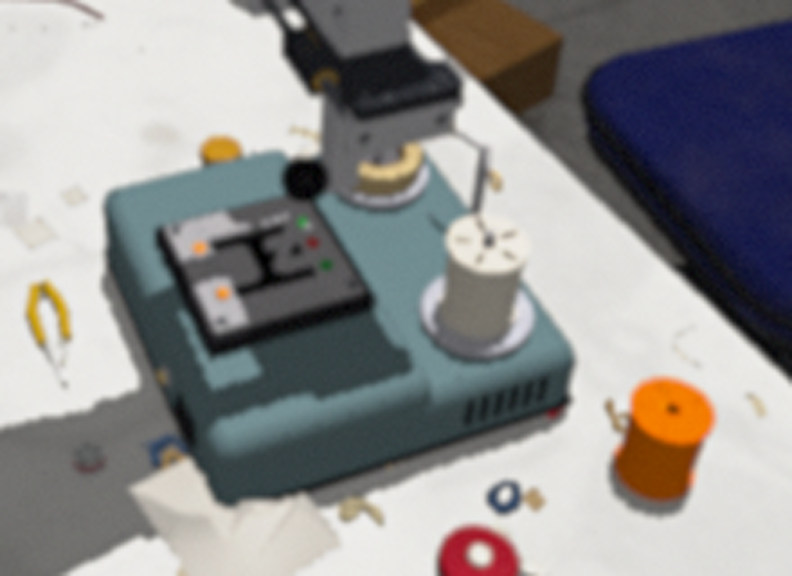

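The finger is pushing the knob (crop (305,180)) out of park at about 4 N, and the knob sits 23.5 mm ahead of the TCP. Continuing to neutral.

Emit:
apply_moves([
  {"tx": -4,"ty": 0.4,"tz": 0,"ax": 0,"ay": 0,"az": 0,"grip": 0},
  {"tx": -4,"ty": 0.4,"tz": 0,"ax": 0,"ay": 0,"az": 0,"grip": 0},
  {"tx": -4,"ty": 0.4,"tz": 0,"ax": 0,"ay": 0,"az": 0,"grip": 0},
  {"tx": -4,"ty": 0.4,"tz": 0,"ax": 0,"ay": 0,"az": 0,"grip": 0},
  {"tx": -4,"ty": 0.4,"tz": 0,"ax": 0,"ay": 0,"az": 0,"grip": 0},
  {"tx": -3,"ty": 0.3,"tz": 0,"ax": 0,"ay": 0,"az": 0,"grip": 0},
  {"tx": -3,"ty": 0.3,"tz": 0,"ax": 0,"ay": 0,"az": 0,"grip": 0},
  {"tx": -2,"ty": 0.2,"tz": 0,"ax": 0,"ay": 0,"az": 0,"grip": 0},
  {"tx": 0,"ty": 0,"tz": 0,"ax": 0,"ay": 0,"az": 0,"grip": 0},
])

```text
time_s: 4.75
position: [0.5501, -0.0361, 0.1404]
tcp_rot: [-3.141, -0.0, 1.472]
contact_force: [2.3, 0.0, 2.1]
gripper_width: 0.0003
```

```bash
python3 -c "
from h import *
knob('side','s3')"
```

```text
knob [ 0.5255 -0.0323  0.1605] gate [0.9 1.3] n 105 rms 0.001
tcp gate [25.8 -0.1] [1.3 0.2 1.4]
```

View pics/s3.png

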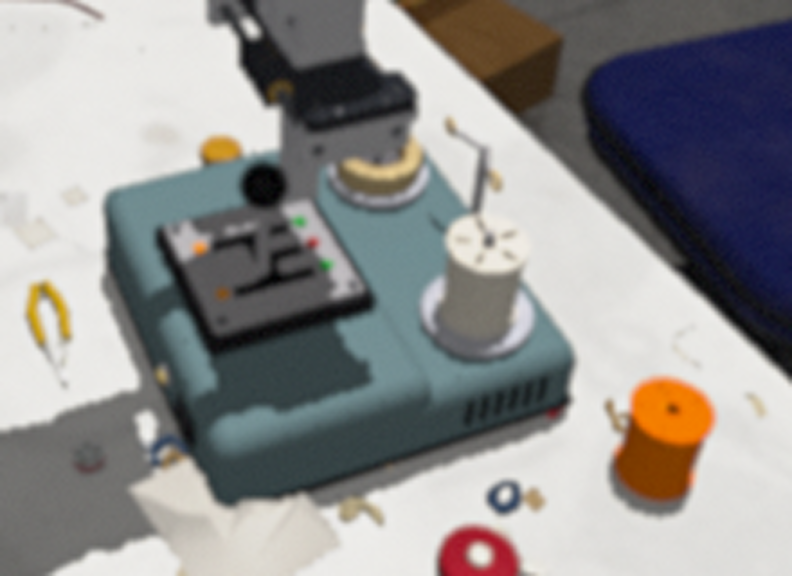

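Emit:
apply_moves([
  {"tx": -1,"ty": 0.1,"tz": 0,"ax": 0,"ay": 0,"az": 0,"grip": 0},
  {"tx": -0.8,"ty": 0.1,"tz": 0,"ax": 0,"ay": 0,"az": 0,"grip": 0},
  {"tx": 0,"ty": 0,"tz": 0,"ax": 0,"ay": 0,"az": 0,"grip": 0},
])

```text
time_s: 5.1
position: [0.5485, -0.0359, 0.1404]
tcp_rot: [-3.142, 0.0, 1.472]
contact_force: [2.0, -0.4, 2.0]
gripper_width: 0.0004
```

```bash
python3 -c "
from h import *
knob('side','s4')"
```

```text
knob [ 0.5243 -0.0322  0.1607] gate [-0.3  1.3] n 109 rms 0.0011
tcp gate [24.2 -0.1] [2.  0.3 2.4]
```

Emit:
apply_moves([
  {"tx": 5,"ty": -0.5,"tz": 0,"ax": 0,"ay": 0,"az": 0,"grip": 0},
  {"tx": 10,"ty": -1,"tz": 0,"ax": 0,"ay": 0,"az": 0,"grip": 0},
  {"tx": 1,"ty": 10,"tz": 0,"ax": 0,"ay": 0,"az": 0,"grip": 0},
  {"tx": 1.5,"ty": 15,"tz": 0,"ax": 0,"ay": 0,"az": 0,"grip": 0},
  {"tx": 1.5,"ty": 15,"tz": 0,"ax": 0,"ay": 0,"az": 0,"grip": 0},
  {"tx": 0.7,"ty": 7,"tz": 0,"ax": 0,"ay": 0,"az": 0,"grip": 0},
  {"tx": -10,"ty": 1,"tz": 0,"ax": 0,"ay": 0,"az": 0,"grip": 0},
  {"tx": -14,"ty": 1.3,"tz": 0,"ax": 0,"ay": 0,"az": 0,"grip": 0},
  {"tx": -10,"ty": 1,"tz": 0,"ax": 0,"ay": 0,"az": 0,"grip": 0},
  {"tx": -5,"ty": 0.4,"tz": 0,"ax": 0,"ay": 0,"az": 0,"grip": 0},
  {"tx": 0,"ty": 0,"tz": 0,"ax": 0,"ay": 0,"az": 0,"grip": 0},
])

```text
time_s: 6.25
position: [0.5288, 0.0131, 0.1408]
tcp_rot: [3.141, 0.0, 1.472]
contact_force: [-0.5, -0.3, -0.0]
gripper_width: 0.0004
```

```bash
python3 -c "
from h import *
knob('side','s5')"
```

```text
knob [ 0.5248 -0.0326  0.1611] gate [0.2 0.9] n 101 rms 0.0011
tcp gate [ 0.3 46.9] [ 1.1 -0.9  0.2]
```

View pics/s5.png

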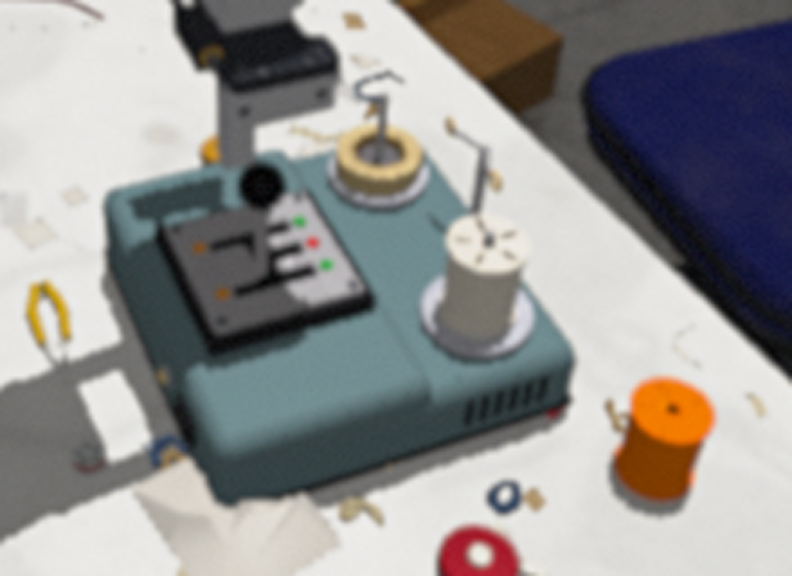

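The knob is in neutral (gate frame ≈ (0,1) mm) and the finger is clear on the left. Now pushing right.

Emit:
apply_moves([
  {"tx": -0.6,"ty": -6,"tz": 0,"ax": 0,"ay": 0,"az": 0,"grip": 0},
  {"tx": -0.6,"ty": -6,"tz": 0,"ax": 0,"ay": 0,"az": 0,"grip": 0},
  {"tx": -0.4,"ty": -4,"tz": 0,"ax": 0,"ay": 0,"az": 0,"grip": 0},
  {"tx": -0.4,"ty": -4,"tz": 0,"ax": 0,"ay": 0,"az": 0,"grip": 0},
  {"tx": -0.4,"ty": -4,"tz": 0,"ax": 0,"ay": 0,"az": 0,"grip": 0},
  {"tx": -0.4,"ty": -4,"tz": 0,"ax": 0,"ay": 0,"az": 0,"grip": 0},
  {"tx": -0.4,"ty": -4,"tz": 0,"ax": 0,"ay": 0,"az": 0,"grip": 0},
  {"tx": 0,"ty": 0,"tz": 0,"ax": 0,"ay": 0,"az": 0,"grip": 0},
])

```text
time_s: 7.1
position: [0.5261, -0.0192, 0.1405]
tcp_rot: [3.141, 0.0, 1.472]
contact_force: [1.0, 2.4, 1.6]
gripper_width: 0.0002
```

```bash
python3 -c "
from h import *
knob('side','s6')"
```

```text
knob [ 0.5235 -0.0459  0.1599] gate [  0.2 -12.5] n 109 rms 0.0011
tcp gate [ 0.2 14.6] [0.  1.6 0.6]
```

View pics/s6.png

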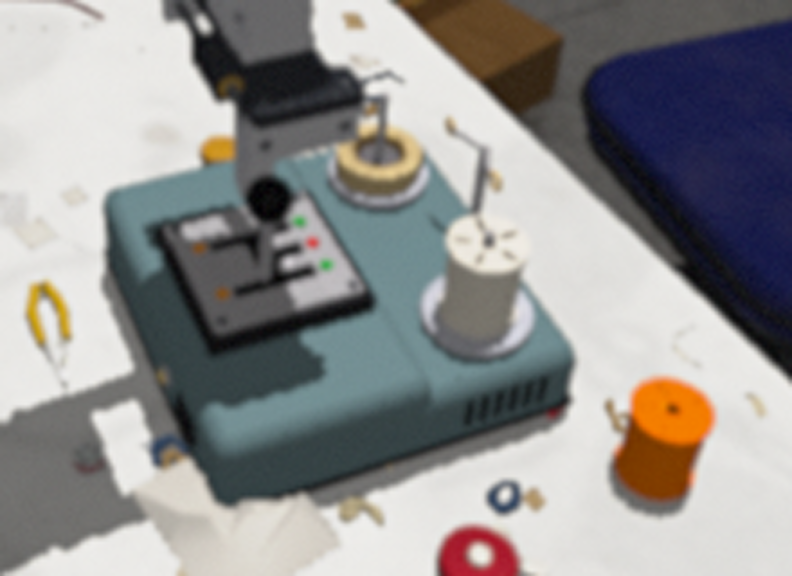

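Emit:
apply_moves([
  {"tx": -0.4,"ty": -4,"tz": 0,"ax": 0,"ay": 0,"az": 0,"grip": 0},
  {"tx": -0.4,"ty": -4,"tz": 0,"ax": 0,"ay": 0,"az": 0,"grip": 0},
  {"tx": -0.4,"ty": -4,"tz": 0,"ax": 0,"ay": 0,"az": 0,"grip": 0},
  {"tx": -0.4,"ty": -4,"tz": 0,"ax": 0,"ay": 0,"az": 0,"grip": 0},
  {"tx": -0.4,"ty": -4,"tz": 0,"ax": 0,"ay": 0,"az": 0,"grip": 0},
  {"tx": -0.3,"ty": -3,"tz": 0,"ax": 0,"ay": 0,"az": 0,"grip": 0},
  {"tx": -0.3,"ty": -3,"tz": 0,"ax": 0,"ay": 0,"az": 0,"grip": 0},
  {"tx": -0.2,"ty": -2,"tz": 0,"ax": 0,"ay": 0,"az": 0,"grip": 0},
  {"tx": 0,"ty": 0,"tz": 0,"ax": 0,"ay": 0,"az": 0,"grip": 0},
])

```text
time_s: 8.05
position: [0.5232, -0.047, 0.1404]
tcp_rot: [-3.141, 0.0, 1.472]
contact_force: [-0.5, 2.0, -1.8]
gripper_width: 0.0009
```

```bash
python3 -c "
from h import *
knob('side','s7')"
```

```text
knob [ 0.5205 -0.0736  0.1542] gate [ -0.1 -40.3] n 114 rms 0.0011
tcp gate [  0.  -13.4] [-0.2  2.4 -1.4]
```

View pics/s7.png

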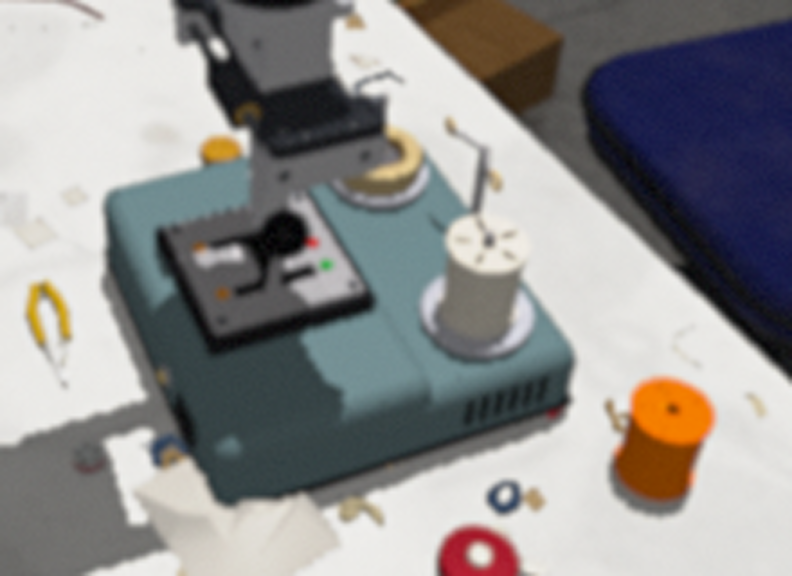

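Emit:
apply_moves([
  {"tx": -0.1,"ty": -1,"tz": 0,"ax": 0,"ay": 0,"az": 0,"grip": 0},
  {"tx": -0.1,"ty": -1,"tz": 0,"ax": 0,"ay": 0,"az": 0,"grip": 0},
  {"tx": 0,"ty": 0,"tz": 0,"ax": 0,"ay": 0,"az": 0,"grip": 0},
])

```text
time_s: 8.4
position: [0.5231, -0.0488, 0.1404]
tcp_rot: [3.142, -0.0, 1.472]
contact_force: [0.1, 2.9, -3.1]
gripper_width: 0.0009
```

```bash
python3 -c "
from h import *
knob('side','s8')"
```

```text
knob [ 0.5206 -0.0751  0.1538] gate [  0.1 -41.8] n 115 rms 0.001
tcp gate [ -0.  -15.3] [-0.4  3.5 -3.1]
```

Emit:
apply_moves([
  {"tx": 0.5,"ty": 5,"tz": 0,"ax": 0,"ay": 0,"az": 0,"grip": 0},
  {"tx": 1,"ty": 10,"tz": 0,"ax": 0,"ay": 0,"az": 0,"grip": 0},
  {"tx": -10,"ty": 1,"tz": 0,"ax": 0,"ay": 0,"az": 0,"grip": 0},
  {"tx": -15,"ty": 1.4,"tz": 0,"ax": 0,"ay": 0,"az": 0,"grip": 0},
  {"tx": -15,"ty": 1.4,"tz": -2,"ax": 0,"ay": 0,"az": 0,"grip": 0},
  {"tx": -2,"ty": -10,"tz": -3,"ax": 0,"ay": 0,"az": 0,"grip": 0},
  {"tx": -1.5,"ty": -15,"tz": 0,"ax": 0,"ay": 0,"az": 0,"grip": 0},
  {"tx": -1,"ty": -12,"tz": 0,"ax": 0,"ay": 0,"az": 0,"grip": 0},
  {"tx": -0.5,"ty": -5,"tz": 0,"ax": 0,"ay": 0,"az": 0,"grip": 0},
  {"tx": 0,"ty": 0,"tz": 0,"ax": 0,"ay": 0,"az": 0,"grip": 0},
])

```text
time_s: 9.45
position: [0.4796, -0.0727, 0.1354]
tcp_rot: [3.142, 0.0, 1.471]
contact_force: [-0.2, 0.2, -0.4]
gripper_width: 0.0003
```

```bash
python3 -c "
from h import *
knob('side','s9')"
```

```text
knob [ 0.5109 -0.0993  0.1466] gate [ -7.2 -66.8] n 32 rms 0.0024
tcp gate [-41.  -42.8] [ 0.1 -0.4 -0.3]
```

View pics/s9.png

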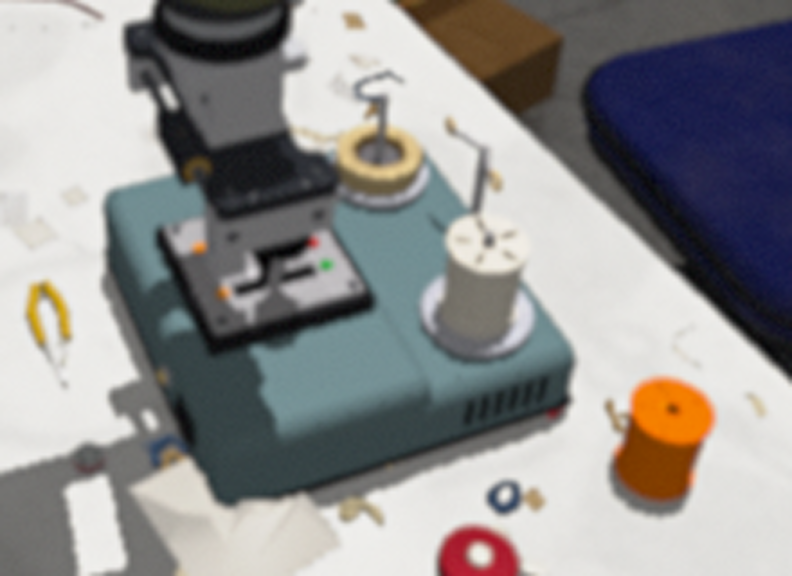

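Emit:
apply_moves([
  {"tx": 5,"ty": -0.5,"tz": 0,"ax": 0,"ay": 0,"az": 0,"grip": 0},
  {"tx": 5,"ty": -0.5,"tz": 0,"ax": 0,"ay": 0,"az": 0,"grip": 0},
  {"tx": 4,"ty": -0.4,"tz": 0,"ax": 0,"ay": 0,"az": 0,"grip": 0},
  {"tx": 4,"ty": -0.4,"tz": 0,"ax": 0,"ay": 0,"az": 0,"grip": 0},
  {"tx": 3,"ty": -0.3,"tz": 0,"ax": 0,"ay": 0,"az": 0,"grip": 0},
  {"tx": 3,"ty": -0.3,"tz": 0,"ax": 0,"ay": 0,"az": 0,"grip": 0},
])

```text
time_s: 10.1
position: [0.5037, -0.0743, 0.1354]
tcp_rot: [-3.141, 0.0, 1.472]
contact_force: [-3.5, 0.0, 3.1]
gripper_width: -0.0
```

Emit:
apply_moves([
  {"tx": 3,"ty": -0.3,"tz": 0,"ax": 0,"ay": 0,"az": 0,"grip": 0},
  {"tx": 3,"ty": -0.3,"tz": 0,"ax": 0,"ay": 0,"az": 0,"grip": 0},
  {"tx": 3,"ty": -0.3,"tz": 0,"ax": 0,"ay": 0,"az": 0,"grip": 0},
  {"tx": 3,"ty": -0.3,"tz": 0,"ax": 0,"ay": 0,"az": 0,"grip": 0},
])

```text
time_s: 10.5
position: [0.5158, -0.0756, 0.1355]
tcp_rot: [-3.142, -0.0, 1.472]
contact_force: [-2.4, 0.1, 0.9]
gripper_width: 0.0006
```

```bash
python3 -c "
from h import *
knob('side','s10')"
```

```text
knob [ 0.5321 -0.1044  0.1523] gate [ 14.4 -69.9] n 29 rms 0.0019
tcp gate [ -4.3 -42.7] [-2.3  1.5  2.2]
```

View pics/s10.png

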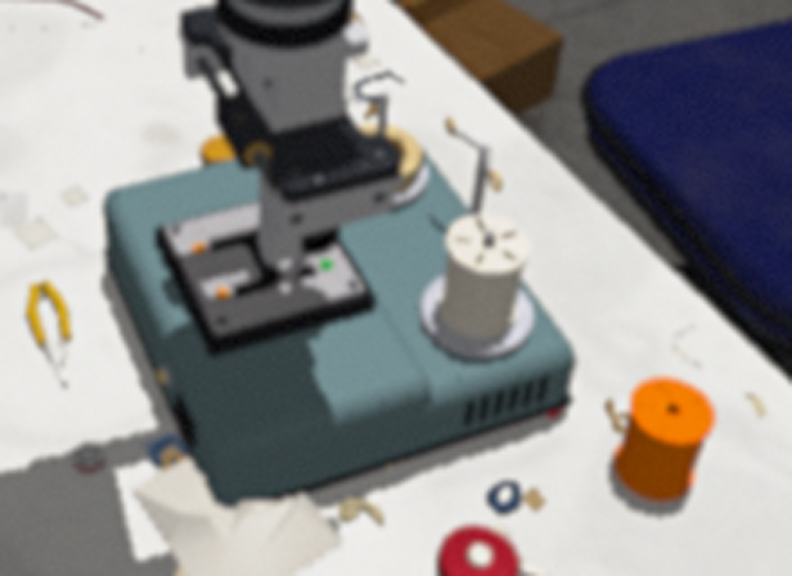

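Emit:
apply_moves([
  {"tx": 3,"ty": -0.3,"tz": 0,"ax": 0,"ay": 0,"az": 0,"grip": 0},
  {"tx": 3,"ty": -0.3,"tz": 0,"ax": 0,"ay": 0,"az": 0,"grip": 0},
  {"tx": 3,"ty": -0.3,"tz": 0,"ax": 0,"ay": 0,"az": 0,"grip": 0},
  {"tx": 3,"ty": -0.3,"tz": 0,"ax": 0,"ay": 0,"az": 0,"grip": 0},
  {"tx": 3,"ty": -0.3,"tz": 0,"ax": 0,"ay": 0,"az": 0,"grip": 0},
  {"tx": 2,"ty": -0.2,"tz": 0,"ax": 0,"ay": 0,"az": 0,"grip": 0},
  {"tx": 2,"ty": -0.2,"tz": 0,"ax": 0,"ay": 0,"az": 0,"grip": 0},
  {"tx": 1,"ty": -0.1,"tz": 0,"ax": 0,"ay": 0,"az": 0,"grip": 0},
])

```text
time_s: 11.35
position: [0.5357, -0.0776, 0.1354]
tcp_rot: [-3.141, 0.0, 1.472]
contact_force: [-2.6, 0.6, -2.3]
gripper_width: 0.0006
```

Emit:
apply_moves([
  {"tx": 1,"ty": -0.1,"tz": 0,"ax": 0,"ay": 0,"az": 0,"grip": 0},
  {"tx": 0.5,"ty": 0,"tz": 0,"ax": 0,"ay": 0,"az": 0,"grip": 0},
])

```text
time_s: 11.55
position: [0.5371, -0.0777, 0.1354]
tcp_rot: [-3.142, 0.0, 1.472]
contact_force: [-2.4, 1.0, -2.2]
gripper_width: 0.0006
```

Emit:
apply_moves([
  {"tx": 1,"ty": -0.1,"tz": 0,"ax": 0,"ay": 0,"az": 0,"grip": 0},
  {"tx": 0.5,"ty": 0,"tz": 0,"ax": 0,"ay": 0,"az": 0,"grip": 0},
])

```text
time_s: 11.75
position: [0.5385, -0.0778, 0.1354]
tcp_rot: [-3.141, 0.0, 1.472]
contact_force: [-3.9, 0.3, -2.0]
gripper_width: 0.0003
```

Emit:
apply_moves([
  {"tx": 0.6,"ty": -0.1,"tz": 0,"ax": 0,"ay": 0,"az": 0,"grip": 0},
  {"tx": 0,"ty": 0,"tz": 0,"ax": 0,"ay": 0,"az": 0,"grip": 0},
])

```text
time_s: 11.95
position: [0.5389, -0.0778, 0.1353]
tcp_rot: [-3.141, -0.0, 1.472]
contact_force: [-5.2, 0.8, -3.1]
gripper_width: 0.0004
```

Emit:
apply_moves([
  {"tx": 0.6,"ty": 0,"tz": 0,"ax": 0,"ay": 0,"az": 0,"grip": 0},
  {"tx": 0,"ty": 0,"tz": 0,"ax": 0,"ay": 0,"az": 0,"grip": 0},
])

```text
time_s: 12.15
position: [0.5393, -0.0778, 0.1352]
tcp_rot: [-3.14, 0.0, 1.472]
contact_force: [-6.9, 0.8, -1.8]
gripper_width: 0.0007
```

Emit:
apply_moves([
  {"tx": 0.6,"ty": -0.1,"tz": 0,"ax": 0,"ay": 0,"az": 0,"grip": 0},
  {"tx": 0,"ty": 0,"tz": 0,"ax": 0,"ay": 0,"az": 0,"grip": 0},
])

```text
time_s: 12.35
position: [0.5396, -0.0779, 0.1351]
tcp_rot: [-3.139, -0.0, 1.472]
contact_force: [-9.0, 1.8, -1.7]
gripper_width: 0.0002
```

Emit:
apply_moves([
  {"tx": 0.8,"ty": -0.1,"tz": 0,"ax": 0,"ay": 0,"az": 0,"grip": 0},
  {"tx": 0.8,"ty": -0.1,"tz": 0,"ax": 0,"ay": 0,"az": 0,"grip": 0},
  {"tx": 0,"ty": 0,"tz": 0,"ax": 0,"ay": 0,"az": 0,"grip": 0},
])

```text
time_s: 12.65
position: [0.5404, -0.078, 0.1349]
tcp_rot: [-3.137, -0.0, 1.472]
contact_force: [-15.6, 2.2, 0.7]
gripper_width: 0.0006
```

Emit:
apply_moves([
  {"tx": -5,"ty": 0.5,"tz": 0,"ax": 0,"ay": 0,"az": 0,"grip": 0},
  {"tx": -15,"ty": 1.4,"tz": 0,"ax": 0,"ay": 0,"az": 0,"grip": 0},
  {"tx": -20,"ty": 2,"tz": 0,"ax": 0,"ay": 0,"az": 0,"grip": 0},
  {"tx": -20,"ty": 5,"tz": 15,"ax": 0,"ay": 0,"az": 0,"grip": 0},
  {"tx": -20,"ty": 20,"tz": 20,"ax": 0,"ay": 0,"az": 0,"grip": 0},
  {"tx": -20,"ty": 35,"tz": 20,"ax": 0,"ay": 0,"az": 0,"grip": 0},
  {"tx": -20,"ty": 40,"tz": 15,"ax": 0,"ay": 0,"az": 0,"grip": 0},
  {"tx": -20,"ty": 40,"tz": 0,"ax": 0,"ay": 0,"az": 0,"grip": 0},
  {"tx": -20,"ty": 40,"tz": 0,"ax": 0,"ay": 0,"az": 0,"grip": 0},
  {"tx": -15,"ty": 40,"tz": 0,"ax": 0,"ay": 0,"az": 0,"grip": 0},
  {"tx": -10,"ty": 40,"tz": 0,"ax": 0,"ay": 0,"az": 0,"grip": 0},
  {"tx": 0,"ty": 40,"tz": 0,"ax": 0,"ay": 0,"az": 0,"grip": 0},
  {"tx": 0,"ty": 20,"tz": 0,"ax": 0,"ay": 0,"az": 0,"grip": 0},
  {"tx": 0,"ty": 0,"tz": 0,"ax": 0,"ay": 0,"az": 0,"grip": 0},
])

```text
time_s: 14.05
position: [0.3571, 0.2478, 0.2059]
tcp_rot: [3.14, -0.001, 1.475]
contact_force: [-0.1, -1.1, 0.4]
gripper_width: 0.0006
```

```bash
python3 -c "
from h import *
knob('side','s11')
p=shot('top','t11')
cv2.imwrite('pics/t11c.png',cv2.resize(p['pixels'][110:270,240:460,::-1],None,fx=3.6,fy=3.6,interpolation=cv2.INTER_CUBIC))
k=knobfit(p,[.565,-.078,.146]);print(k,togate(k[0]))
"
```

```text
knob [ 0.565  -0.0772  0.1471] gate [ 44.5 -39.6] n 112 rms 0.001
tcp gate [-193.5  262.7] [-0.4  0.2  0.9]
(array([ 0.56048446, -0.0742211 ,  0.16745375]), 120, np.float64(0.006188055882362259)) [ 39.72199031 -37.08439942]
```

View pics/s11.png

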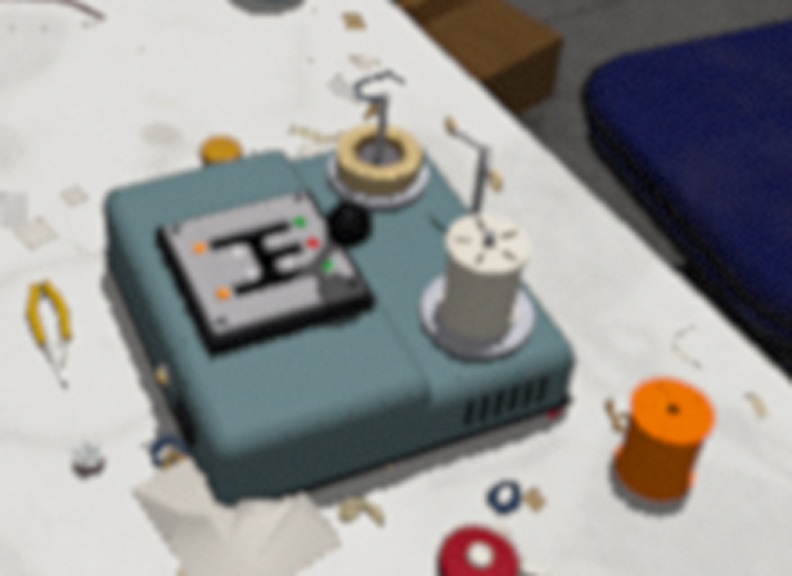

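View pics/t11c.png

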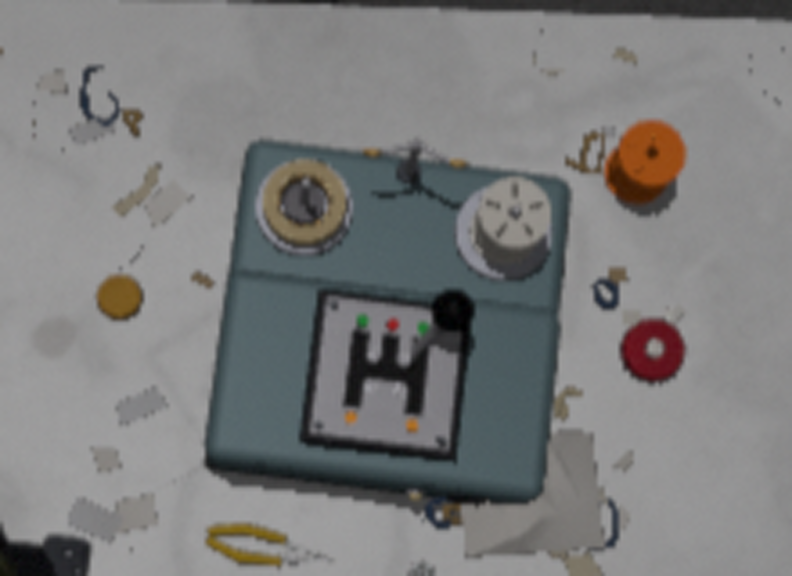

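The knob reads (44.5, -39.6) mm from the gate centre, against about (43.7, -40.2) expected when home. Both views show the rod at the right green dot, with the spool and tape roll where they were. Handing in.

```bash
python3 -c "
from h import *
knob('top','t12')
print(robot.job_done())"
```

```text
knob [ 0.5663 -0.0765  0.1466] gate [ 45.8 -38.8] n 111 rms 0.0018
tcp gate [-193.2  261.5] [-0.9 -0.5 -0.1]
the job is handed in; nothing more can be done
None
```

The lever is now fully home in the right wind slot, on the same side as the white thread spool, and the job is handed in. It took about 14 s of the 48 s. I pushed with the closed fingers from outside only: back out of park, across neutral to the right, then forward into the slot.

**Force:** pushing took about 2–6 N. At the hard stop the sensor read about 16 N, well under the 60 N limit. I then backed the arm off, and it was touching nothing when I handed in.

**Final lever position:** the side camera puts the knob at (44.5, -39.6) mm from the gate centre and the top camera at (45.8, -38.8). When home it should be at about (43.7, -40.2). That agrees within the camera calibration of about 2 mm.

**Surroundings:** in the final pictures the white spool, tape roll, orange spool and the small things that show look unmoved.

**Checks that disagreed:**
- An earlier top-camera knob fit gave a poor answer (6 mm residual) because its pixel selection was too loose. I discarded it and the repeat agreed.
- During the last push the finger hid the knob from the side camera, so those knob readings were meaningless. I relied on force and finger position until the arm had backed off.

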